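# Hang a module carrier on the inspection stand and hold it raised with the cam lever

### The arm

A 7-joint arm with a two-finger parallel gripper is mounted at the origin on the work surface. World frame = base frame: x ahead of the robot, y to its left, z up, the work surface at z = 0. Lengths are in m, angles in rad, forces in N, time in s.
With the tool pointing down it reaches from about 0.425 to 0.925 m from the base axis. Payload 6.8 kg.
Tool frame: the origin (TCP) lies at the very end of the fingers, on their centre line; the grasp point (between the pads) lies bot.grip_point_offset behind it (bot.grip_point_offset is the distance from the TCP to the grasp point, in m); z points along the fingers, y is the line along which they close (so a half turn about z gives the same grasp; the last joint's range is limited). The gripper opens to 85 mm and grips with 20 to 120 N. Pads are 22 mm wide; open, the fingers measure 114 mm over their backs; the gripper's body (76 mm by 85 mm) begins 54 mm behind the grasp point. The pads swing forward as they close: fully open they stand 13 mm farther back than shut.
Start: joints at [-1.41, 0.477, 0.022, 1.555, -0.011, 1.109, -0.083], TCP at [0.179, 0.651, 0.205] pointing down, gripper open.
Joint ranges: [-2.96, 2.96], [-0.34, 2.1], [-1.41, 1.46], [0.24, 2.44], [-1.37, 4.51], [0.17, 1.92], [-2.96, 2.96]. Speed limits (rad/s): [2.39, 2.39, 3.14, 3.14, 3.14, 3.14, 3.14].

### API

Orientations are given as a unit quaternion [w, x, y, z].
In Python, from station import bot, imaging gives the robot as it stands. The module is installed in compiled form; this text tells all that it offers.
- The arm moves only by the tool carry_out, never from a script. Its argument "targets" is one flat list of numbers, 5 for each row, row after row: the closure in counts, from 0 (fully open) to 255 (shut), then the shift along the world's x, y, z in mm, then the turn about the world's z in degrees. A call has 1 to 20 rows; each row shifts and turns the commanded pose from where the row before left it; what a row does not reach is not made up. A row lasts 1/10 s, in which the tool goes at most 50 mm and 8.59 degrees, less where a joint would pass 70% of its speed; a pose out of reach is approached as far as the arm can. A call is refused whole if a number of a shift passes 50 or a number of a turn 8.59, either way. A call with a gripper value outside its range is refused whole. The fingers move at their own pace and stop on an object; "newtons" is the grip in N (left out, the last holds). Time passes only in rows, so rows that do not move let the fingers close. It gives the time, the measured TCP pose, the force, the opening and the grip force at its end, in the units of the state.
- bot.get_obs(): the state, without advancing time (a new reading comes with each control period).
- imaging.read_camera(name): name is "side" or "top" or "wrist"; returns a dict with "frame" (480x640x3 uint8, red, green, blue), "fov_y" (degrees; the focal length in pixels is half the picture's height over the tangent of half this angle, whatever the lens; pixels are square), "cx", "cy" (the principal point, pixels), "k1" (the pictures are not rectified: a ray, as slopes to the right and down, at radius r is drawn at 1 + k1 r^2 times it, then the intrinsics apply), "pose" (4x4, takes a point from camera to world coordinates); the wrist camera has in their place "tool_from_camera" (4x4, takes a point from camera to tool coordinates, whose origin is the TCP and whose axes are the flange's). Camera axes: x right, y up, looking along -z (the intrinsics and any distortion apply to the point x, -y, -z); pixel columns grow to the right and rows downward; lengths in m; the calibration is good to about 2 mm. A picture is of the moment at which its call begins: read the wrist's pose just before it. There is no depth.
- bot.hand_in(): hands the job in; it is judged then, once.
The state is a dict: "t": time; "q": joint angles; "joint_vel": joint speeds; "joint_torque": joint torques, N m; "eef_pos": TCP position; "tool_rot": TCP orientation; "contact_force": force on the tool from outside, world axes, zero at the start; "torque": the same for the moment, N m; "gripper_width": opening from 0.0 (shut) to 1.0 (fully open); "grasp_force": force on a finger pad.
Only numpy, scipy, OpenCV 4.12 (cv2) and the standard library are available. Lean on these libraries where they do the work, as an engineer would, in place of code of your own. Each camera call takes 0.05 s, during which the arm holds its last target. There are 200 camera calls.

### The job

Pick up the hanging carrier with the power-supply module, hook it over the stand's horizontal rail about 8 cm to the left of the dark index band (left as the robot sees it), and slide it along the rail, without lifting it off, until its hook is centred on the band; then let go of it. Next take the cam lever by its black grip and swing it up to the cam's highest lift, where the lever stands straight up, so that the rail and carrier are fully raised for inspection. The lever springs back, so finish while still holding it there by its grip, and leave the other things on the bench alone.

Things in the scene. Friction and masses are not known exactly. Their poses are not given: they have to be found in the camera images.
- carrier: Loose hanging carrier, about 0.3 kg, 186 mm tall, standing upright at the start; origin at the centre of its underside, z up, x towards the open side of its hook (lip side). From below: perforated steel box 44 (x) by 64 (y) by 55 mm tall; 30 mm wide, 5 mm thick strap rising from it at x = -14.5 mm; hook bridge; on the bridge an upright grip tab 14 (x) by 30 (y) by 50 mm tall.
- carrier_center (a point): Centre of the carrier, half-way up: 93 mm above its underside; axes as the carrier's.
- carrier_grip (a point): Point to grasp on the carrier's tab, 164 mm above its underside, 28 mm above the top of the bridge and 22 mm below the tab's top; pinch the tab's 14 mm thickness (along x).
- carrier_hook (a point): Middle of the underside of the hook's bridge (34 by 30 by 6 mm), 130 mm above the carrier's underside; it rests on the rail's top when hung; axes as the carrier's. Slot below it 24 mm wide in x, between the strap and a lip at +x, which reaches 15 mm down. Under the lip it is open to +x for 60 mm, down to the box: bring the carrier to +x with the lip just above the rail, then lower it.
- mark_top (a point): Middle of the dark 30 mm long index band on the rail, at the rail's top face, where the hook must end; y along the rail (to the left), x across it away from the robot, z up. A fin hangs under it to 38 mm below the rail's top. Its place along the rail varies; it stays put. Free rail from 65 mm right of it to 120 mm left of it at least, with a guide post beyond each end.
- carriage: The lifting rail: a square aluminium bar 12 by 12 mm, 335 mm long along y, which moves straight up and down between two slotted guide posts (tops 215 mm above the bench); origin 170 mm below the rail's top, axes as the stand's. The rail's top lies 170 mm above the bench at rest and 200 mm at full lift.
- lever (a joint): Cam lever angle: 0 at rest (lever level, pointing along the stand's -x, to the robot), growing as its grip is swung up and over. The cam's highest lift, 30 mm, is at 1.571 (lever straight up); beyond it the lift falls again; stop at 2.0. A spring and the rail's weight press it back to 0 with about 0.35 to 0.5 N m (3 to 5 N at the grip).
- lever_grip: The lever's black grip: a level sleeve 18 mm in diameter, 80 mm long along y, right of the stand; origin at its centre, 110 mm from the lever's axis. It spins freely on its pin (only its y axis is of use), so it can be pinched from above across the stand's x and carried round without turning the gripper. The lever's flat arm lies 52 mm from its centre, towards +y.
- pivot (a point): Point on the lever's axis beside the middle of the grip, 90 mm above the bench, fixed to the stand; axes are the stand's: x away from the robot across the rail, y along the rail and the lever's axis, z up. The grip's centre is at 110 mm from it: along -x at lever angle 0, straight above at 1.571.
- crimper: Bystander: blue-handled crimping pliers lying on the bench, about 170 mm long; leave alone.
- parts_bin: Bystander: open plastic bin 100 by 140 by 50 mm; leave alone.
- driver: Bystander: screwdriver lying on the bench; leave alone.
- flux_jar: Bystander: closed jar 50 mm in diameter, 60 mm tall; leave alone.
Things that resemble listed ones, but are neither listed nor needed, are in the scene too. Of the things that look like the carrier, the largest one is meant.

How it is judged:
By the outcome, as a careful person would: the job done as asked, in the order asked, and still so for the second after the job is handed in, while the arm keeps its last pose, push and grip.
It also fails if it takes over 58 s, if anything falls off the work surface, if the arm or the gripper's body presses on something with over 40 N, if the wrist force passes 120 N, or if a joint passes its speed limit or range.

## Working session

There is one attempt and no reset: what is moved stays moved. The work goes in short steps, Python scripts to look and compute and a tool call to move; the robot and the scene stay as the last step left them, time stands still between calls to the robot, and variables do not carry over. Pictures are saved under pics/ and viewed, at most 10 in all, crops included, and the job is handed in when it is done.

Besides the shell and the picture viewer there is one more tool, called after ">>>" as a command line: name --argument value ..., lists and objects as JSON in quotes. carry_out: Moves the arm, as the interface text tells. Its arguments: {"type":"object","properties":{"targets":{"type":"array","items":{"type":"number"}},"newtons":{"type":"number"}},"required":["targets"]}

```bash
mkdir -p pics; cat > h.py <<'E'
import numpy as np, cv2
from station import bot, imaging
from scipy.spatial.transform import Rotation as R
def cam(name):
    o=bot.get_obs(); c=imaging.read_camera(name)
    if name=="wrist":
        T=np.eye(4); w,x,y,z=o["tool_rot"]; T[:3,:3]=R.from_quat([x,y,z,w]).as_matrix(); T[:3,3]=o["eef_pos"]
        c["pose"]=T@np.array(c["tool_from_camera"])
    c["pose"]=np.array(c["pose"]); return c
def ray(c,u,v):
    f=240/np.tan(np.radians(c["fov_y"])/2)
    K=np.array([[f,0,c["cx"]],[0,f,c["cy"]],[0,0,1.]])
    p=cv2.undistortPoints(np.array([[[u,v]]],float),K,np.array([0,0,0,0,0.])) [0,0]
    d=p.copy()
    for _ in range(30): d=p/(1+c["k1"]*(d@d))
    v=c["pose"][:3,:3]@np.array([d[0],-d[1],-1]); return c["pose"][:3,3],v/np.linalg.norm(v)
def onplane(c,u,v,z):
    o,d=ray(c,u,v); return o+d*(z-o[2])/d[2]
def tri(a,b):
    A=np.zeros((3,3));B=np.zeros(3)
    for o,d in(a,b):
        P=np.eye(3)-np.outer(d,d);A+=P;B+=P@o
    x=np.linalg.solve(A,B); return x,[np.linalg.norm((np.eye(3)-np.outer(d,d))@(x-o)) for o,d in(a,b)]
def proj(c,P):
    f=240/np.tan(np.radians(c["fov_y"])/2)
    p=c["pose"][:3,:3].T@(np.array(P)-c["pose"][:3,3]); s=np.array([p[0],-p[1]])/-p[2]
    s=s*(1+c["k1"]*(s@s)); return s*f+[c["cx"],c["cy"]]
def save(c,n): cv2.imwrite(f"pics/{n}.png",cv2.cvtColor(c["frame"],cv2.COLOR_RGB2BGR))
E
python3 - <<'E'
from h import *
for n in("side","top"):
    c=cam(n); save(c,n); print(n,c["fov_y"],c["cx"],c["cy"],c["k1"],c["pose"].round(3).tolist())
o=bot.get_obs();print(o["eef_pos"],o["tool_rot"],bot.grip_point_offset,o["t"])
E
```

```text
side 43.58210321827848 318.10477255420875 229.57525577119173 0.02098789384768713 [[0.936, 0.256, -0.242, 0.27], [-0.352, 0.691, -0.632, -0.821], [0.005, 0.676, 0.737, 1.06], [0.0, 0.0, 0.0, 1.0]]
top 42.97707388694146 328.57026181834533 243.86351343309317 -0.04778895201988553 [[-0.014, 0.99, -0.141, 0.41], [-1.0, -0.015, -0.003, -0.019], [-0.005, 0.141, 0.99, 1.314], [0.0, 0.0, 0.0, 1.0]]
[0.17913521 0.65021702 0.20382652] [-4.35571334e-05  1.33989213e-01  9.90982451e-01 -8.19580166e-04] 0.0187 0.1
```

View pics/side.png

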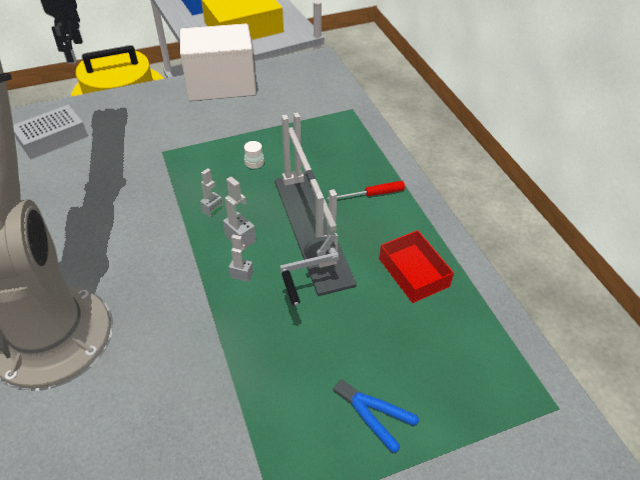

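View pics/top.png

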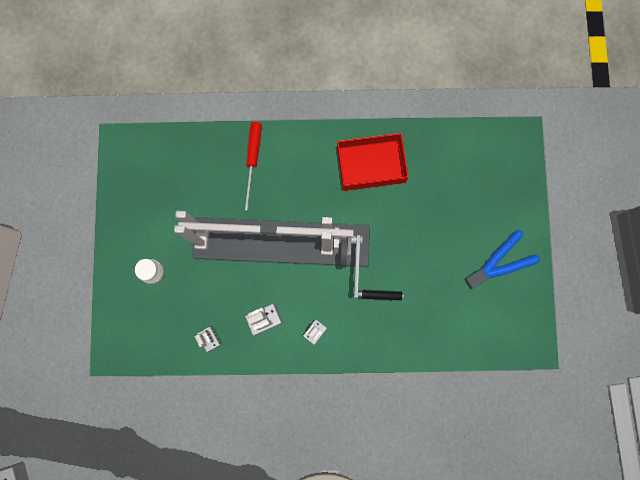

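Three things look like the carrier. In side/top pixels they are at (208,192)/(207,339), (238,213)/(263,319) and (240,260)/(315,331). The middle one looks largest. The rail runs from (190,228) to (345,233) in the top view, with the dark band at about (268,230). The black grip is at (382,295). I'll confirm with one enlarged crop.

```bash
python3 - <<'E'
from h import *
s=cv2.imread("pics/side.png");t=cv2.imread("pics/top.png")
a=cv2.resize(s[160:290,190:320],(400,400),interpolation=3)
b=cv2.resize(t[205:365,180:415],None,fx=3.4,fy=3.4,interpolation=3)[:, :800]
a=cv2.resize(s[160:285,195:270],None,fx=4.35,fy=4.35,interpolation=3)
b=cv2.resize(t[285:360,190:330],None,fx=3.3,fy=3.3,interpolation=3)
d=cv2.resize(t[205:285,195:335],None,fx=3.3,fy=3.3,interpolation=3)
bd=np.vstack([b,d]);o=np.zeros((600,800,3),np.uint8);o[:a.shape[0],:a.shape[1]]=a;w=min(bd.shape[1],800-a.shape[1]);o[:bd.shape[0],a.shape[1]:a.shape[1]+w]=bd[:600,:w]
cv2.imwrite("pics/crop1.png",o);print(a.shape,bd.shape)
E
```

```text
(544, 326, 3) (512, 462, 3)
```

View pics/crop1.png

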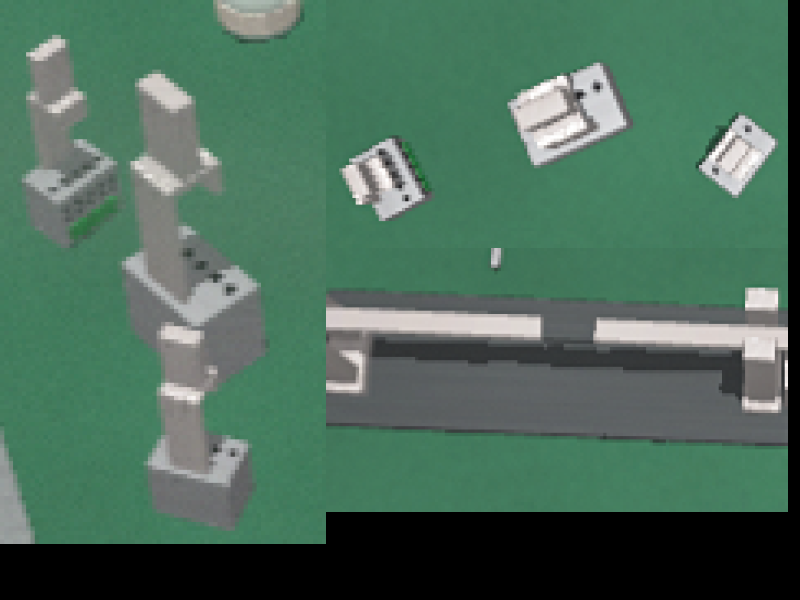

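The middle one, at side (238,213) and top (263,319), has the largest box, tab and hook. The other two are visibly smaller, so it is the carrier. Next I'll compute rough positions and check both opening directions by projecting them into the side view.

```bash
python3 - <<'E'
from h import *
s=cam("side");t=cam("top")
P=[onplane(t,u,v,.055) for u,v in[(245.2,316.8),(273.9,303.8),(282.7,322),(254.8,335)]]
for p in P: print(p.round(4), proj(s,p).round(1), np.round((proj(s,p)-[195,160])*4.35))
e=[np.linalg.norm(P[i]-P[(i+1)%4]) for i in range(4)];print("edges",np.round(e,4))
y=P[0]-P[1]; y/=np.linalg.norm(y); yaw=np.degrees(np.arctan2(-y[0],y[1])); c=np.mean(P,0); print("centre",c,"yaw",yaw)
for a in(yaw,yaw+180):
    r=R.from_euler('z',a,degrees=True)
    for n,q in(("strapbase",[-.0145,0,.055]),("lip",[.0145,0,.12]),("tabtop",[0,0,.186])):
        w=r.apply(q)+[c[0],c[1],0]; print(round(a),n,np.round((proj(s,w)-[195,160])*4.35),np.round((proj(t,w)-[190,285])*3.3+[326,0]))
# rail/band
hsv=cv2.cvtColor(t["frame"],cv2.COLOR_RGB2HSV)
L=onplane(t,195+(541-326)/3.3,205+77/3.3,.17);Rr=onplane(t,195+(594-326)/3.3,205+82/3.3,.17);print("band",L,Rr,np.linalg.norm(L-Rr),(L+Rr)/2,proj(s,(L+Rr)/2))
m=(t["frame"].max(2)<35).astype(np.uint8); m[:270]=0;m[320:]=0;m[:,:355]=0;m[:,420:]=0
r=cv2.minAreaRect(cv2.findNonZero(m));print("grip rect",r,onplane(t,*r[0],.094)); b=cv2.boxPoints(r); print([onplane(t,*q,.094).round(3) for q in b])
# rail line fit
g=((t["frame"].min(2)>170)).astype(np.uint8)
pts=[]
for u in list(range(208,255,4))+list(range(280,318,4)):
    k=np.nonzero(g[215:245,u])[0]+215; pts.append(onplane(t,u,k.mean(),.17)); 
pts=np.array(pts);f=np.polyfit(pts[:,1],pts[:,0],1);print("rail x=a*y+b",f,"yaw",-np.degrees(np.arctan(f[0])),np.abs(np.polyval(f,pts[:,1])-pts[:,0]).max())
E
```

```text
[0.4397 0.1588 0.055 ] [236.  212.3] [178. 228.]
[0.4655 0.0996 0.055 ] [253.9 226.9] [256. 291.]
[0.4281 0.0816 0.055 ] [240.1 236.7] [196. 334.]
[0.4024 0.1389 0.055 ] [222.5 222.2] [120. 271.]
edges [0.0645 0.0416 0.0628 0.0423]
centre [0.4339147  0.11974342 0.055     ] yaw 23.610634045401923
24 strapbase [166. 294.] [580. 135.]
24 lip [198. 179.] [549.  89.]
24 tabtop [162.  97.] [545. 109.]
204 strapbase [209. 266.] [561.  92.]
204 lip [153. 207.] [568. 134.]
204 tabtop [162.  97.] [545. 109.]
band [0.60400374 0.11472137 0.17      ] [0.60060801 0.08410662 0.17      ] 0.030802495276347798 [0.60230587 0.099414   0.17      ] [309.97919094 175.48969327]
grip rect ((381.5, 295.0), (8.0, 39.0), 90.0) [ 0.47821563 -0.11912785  0.094     ]
[array([ 0.487, -0.08 ,  0.094]), array([ 0.486, -0.158,  0.094]), array([ 0.47 , -0.158,  0.094]), array([ 0.471, -0.08 ,  0.094])]
rail x=a*y+b [0.05856478 0.59702977] yaw -3.351686035830894 0.000974858815319557
```

The projection settles it: yaw is about 24° with the hook open away from the robot, and all sizes match. Moving above the carrier now.

>>> carry_out --targets '[0,0,0,38,0,0,0,0,38,0,0,20,-41,0,-3.9,0,20,-41,0,-3.9,0,20,-41,0,-3.9,0,20,-41,0,-3.9,0,20,-41,0,-3.9,0,20,-41,0,-3.9,0,20,-41,0,-3.9,0,20,-41,0,-3.9,0,20,-41,0,-3.9,0,20,-41,0,-3.9,0,20,-41,0,-3.9,0,20,-41,0,-3.9,0,15,-39,0,-4.0,0,0,0,0,0,0,0,0,0,0]' --newtons 40

```text
t: 1.9
eef_pos: [0.4343, 0.1192, 0.2807]
tool_rot: [-0.0, 0.547, 0.837, 0.0]
contact_force: [-0.6, 0.4, 0.5]
gripper_width: 1.002
grasp_force: 0.0
```

```bash
python3 - <<'E'
from h import *
o=bot.get_obs();print(o["eef_pos"],R.from_quat(np.roll(o["tool_rot"],-1)).as_matrix()[:,1].round(3),o["q"].round(2) if hasattr(o["q"],'round') else o["q"])
c=cam("wrist");save(c,"w1");t=cam("top");save(t,"t1")
r=R.from_euler('z',23.6,degrees=True)
for q in([7,15,186],[7,-15,186],[-7,-15,186],[-7,15,186],[17,15,136],[17,-15,136]): print(q,proj(c,r.apply(np.array(q)/1000)+[.4339,.1197,0]).round(1))
E
```

```text
[0.43431175 0.11917285 0.28073628] [0.916 0.402 0.   ] [-0.88  0.    0.48  1.99 -0.    1.15  0.02]
[7, 15, 186] [333.5 215.2]
[7, -15, 186] [333.2 252.9]
[-7, -15, 186] [315.3 252.9]
[-7, 15, 186] [315.  215.2]
[17, 15, 136] [343.2 203.6]
[17, -15, 136] [342.7 236. ]
```

View pics/w1.png

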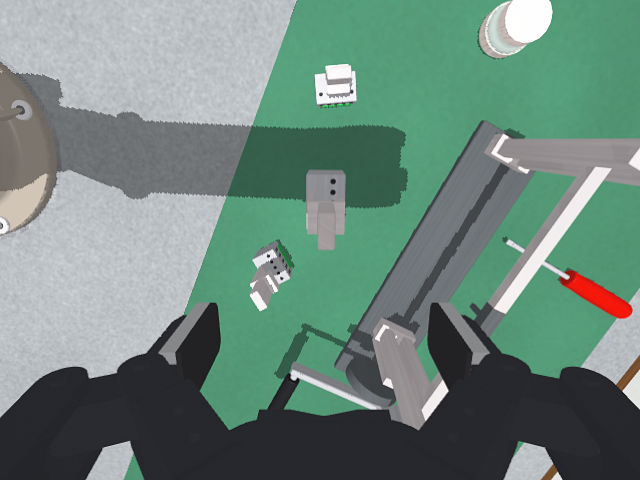

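The wrist view shows the tab at about (326,231), midway between the fingers and within 2 px of the prediction. I'll descend, close and lift a little.

>>> carry_out --targets '[0,0,0,-34,0,0,0,0,-34,0,0,0,0,-34,0,0,0,0,-34,0,0,0,0,0,0,0,0,0,0,0,255,0,0,0,0,255,0,0,0,0,255,0,0,0,0,255,0,0,0,0,255,0,0,0,0,255,0,0,0,0,255,0,0,0,0,255,0,0,0,0]' --newtons 60

```text
t: 3.4
eef_pos: [0.435, 0.1202, 0.1453]
tool_rot: [0.0, 0.546, 0.838, 0.001]
contact_force: [1.3, 1.0, 5.9]
gripper_width: 0.145
grasp_force: 61.9
```

>>> carry_out --targets '[255,0,0,15,0,255,0,0,25,0,255,0,0,30,0,255,10,7,0,-4.5,255,20,10,0,-4.5,255,20,10,0,-4.5,255,20,10,0,-4.5,255,20,10,0,-4.5,255,15,10,0,-4.5,255,0,2,0,0,255,0,0,0,0,255,0,0,0,0]'

```text
t: 4.6
eef_pos: [0.538, 0.1779, 0.2142]
tool_rot: [-0.0, 0.726, 0.687, -0.001]
contact_force: [-0.1, -1.2, -1.4]
gripper_width: 0.146
grasp_force: 60.9
```

```bash
python3 - <<'E'
from h import *
o=bot.get_obs();print(o["eef_pos"],R.from_quat(np.roll(o["tool_rot"],-1)).as_matrix()[:,1].round(3),o["contact_force"],o["gripper_width"])
c=cam("wrist");s=cam("side");t=cam("top")
for n,k in(("w2",c),("s2",s),("t2",t)):save(k,n)
B=lambda f:cv2.cvtColor(f,cv2.COLOR_RGB2BGR)
a=cv2.resize(B(s["frame"])[90:240,200:345],None,fx=2.7,fy=2.7,interpolation=3)
b=cv2.resize(B(c["frame"]),(400,300)); d=cv2.resize(B(t["frame"])[170:320,160:360],(400,300))
o_=np.zeros((600,800,3),np.uint8);o_[:a.shape[0],:a.shape[1]]=a[:600];o_[:300,400:]=b;o_[300:,400:]=d
cv2.imwrite("pics/m2.png",o_)
E
```

```text
[0.53804997 0.17793141 0.21415335] [ 0.998 -0.055 -0.002] [-0.05939638 -1.1854551  -1.39044143] 0.14625449983844666
```

View pics/m2.png

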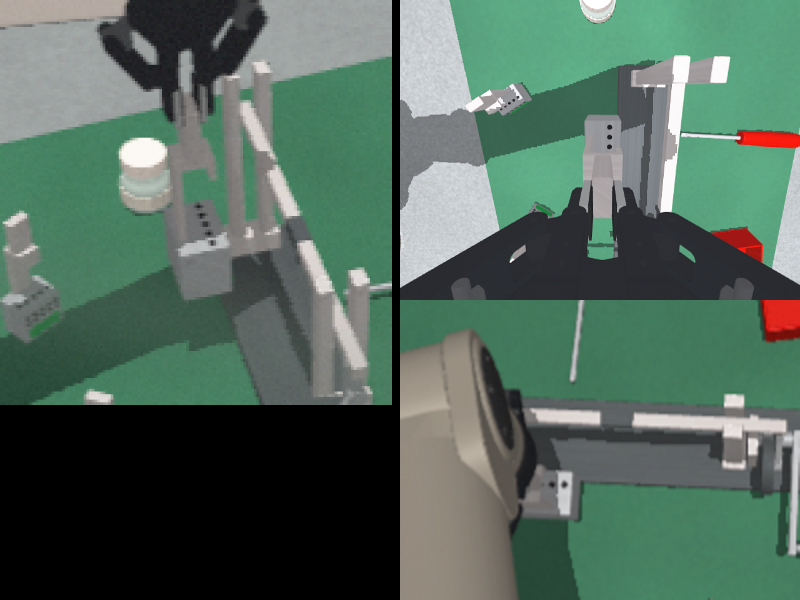

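The carrier hangs upright in the fingers, square to the rail, with the hook's lip above rail height. The wrist view shows the rail right of the carrier at about (440,200), so I'll check the rail's x with it before crossing.

```bash
python3 - <<'E'
from h import *
c=cam("wrist")
g=c["frame"].min(2)>165
for v in(180,210,240,270,300):
    k=np.nonzero(g[v,400:480])[0]+400
    if len(k): p,q=onplane(c,k.min(),v,.17),onplane(c,k.max()+1,v,.17);print(v,k.min(),k.max(),len(k),p.round(4),q.round(4),"model x",(.59703+.05856*p[1]).round(4))
E
```

```text
180 429 449 21 [0.6037 0.2219 0.17  ] [0.6162 0.2212 0.17  ] model x 0.61
210 430 446 17 [0.6048 0.2037 0.17  ] [0.6152 0.2031 0.17  ] model x 0.609
240 442 443 2 [0.6128 0.1841 0.17  ] [0.6141 0.1841 0.17  ] model x 0.6078
270 421 440 20 [0.6001 0.1648 0.17  ] [0.6129 0.1641 0.17  ] model x 0.6067
300 419 436 18 [0.5992 0.1437 0.17  ] [0.611 0.143 0.17 ] model x 0.6054
```

>>> carry_out --targets '[255,15,0,0,0,255,20,0,0,0,255,20,1,0,0,255,14,0,0,0,255,0,0,0,0,255,0,0,0,0,255,0,0,-8,0,255,0,0,-8,0,255,0,0,-6,0,255,0,0,-3,0,255,0,0,0,0,255,0,0,0,0]'

```text
t: 6.0
eef_pos: [0.6084, 0.1798, 0.1898]
tool_rot: [0.0, 0.727, 0.687, 0.0]
contact_force: [-0.6, 0.4, -2.2]
gripper_width: 0.146
grasp_force: 60.9
```

>>> carry_out --targets '[255,0,0,-2,0,255,0,0,-1,0,255,0,0,-1,0,255,0,0,-1,0,255,0,0,0,0]'

```text
t: 6.5
eef_pos: [0.6084, 0.1798, 0.1851]
tool_rot: [-0.0, 0.727, 0.687, 0.0]
contact_force: [-1.4, 0.4, 1.7]
gripper_width: 0.146
grasp_force: 61.3
```

>>> carry_out --targets '[255,-0.5,-8,0,0,255,-0.6,-10,0,0,255,-0.6,-10,0,0,255,-0.6,-10,0,0,255,-0.6,-10,0,0,255,-0.6,-10,0,0,255,-0.6,-10,0,0,255,-0.5,-8,0,0,255,-0.3,-4,0,0,255,0,0,0,0,255,0,0,0,0]'

```text
t: 7.6
eef_pos: [0.6036, 0.0985, 0.185]
tool_rot: [0.001, 0.727, 0.687, -0.0]
contact_force: [-0.3, -0.2, 5.6]
gripper_width: 0.143
grasp_force: 62.0
```

```bash
python3 - <<'E'
from h import *
o=bot.get_obs();print(o["eef_pos"],o["contact_force"])
c=cam("wrist");s=cam("side");save(c,"w3");save(s,"s3")
B=lambda f:cv2.cvtColor(f,cv2.COLOR_RGB2BGR)
a=cv2.resize(B(s["frame"])[110:260,240:360],None,fx=3.3,fy=4,interpolation=3)
b=cv2.resize(B(c["frame"])[100:400,200:460],(400,462),interpolation=3)
o_=np.zeros((600,800,3),np.uint8);o_[:a.shape[0],:a.shape[1]]=a;o_[:462,400:]=b
cv2.imwrite("pics/m3.png",o_)
for y in(-.015,0,.015):
  for x in(-.006,.006):
    p=np.array([.6028,.0994,.17])+[x+y*.0586,y,0];print(y,x,"side",((proj(s,p)-[240,110])*[3.3,4]).round(),"wrist",((proj(c,p)-[200,100])*1.54+[400,0]).round())
E
```

```text
[0.60358278 0.09851904 0.18503078] [-0.31436428 -0.20074275  5.6148957 ]
-0.015 -0.006 side [230. 282.] wrist [573. 302.]
-0.015 0.006 side [247. 277.] wrist [605. 301.]
0 -0.006 side [223. 264.] wrist [572. 264.]
0 0.006 side [240. 259.] wrist [606. 262.]
0.015 -0.006 side [217. 247.] wrist [572. 224.]
0.015 0.006 side [234. 242.] wrist [606. 222.]
```

View pics/m3.png

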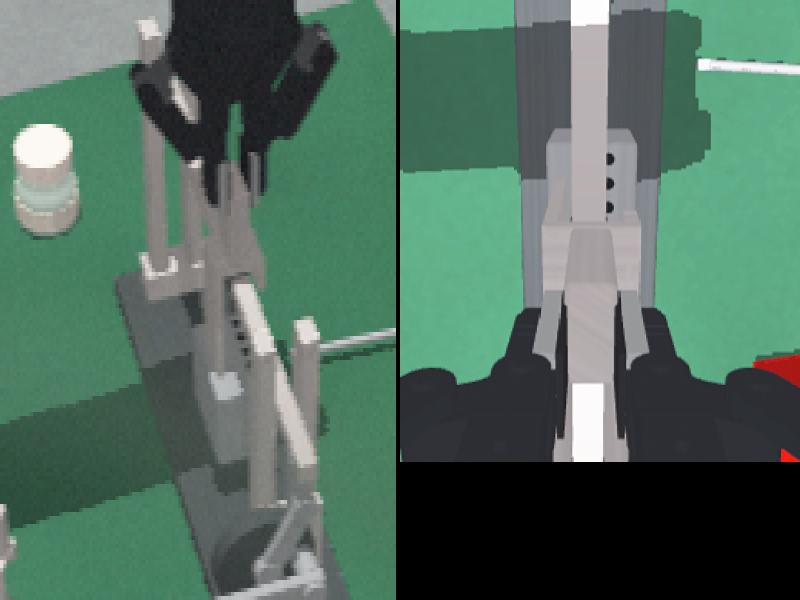

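The carrier's hook sits over the rail, with its bridge covering the band: bridge end at row 225 in the crop, against 223 predicted for the band end. Releasing it and backing straight up to check.

>>> carry_out --targets '[0,0,0,0,0,0,0,0,0,0,0,0,0,0,0,0,0,0,0,0,0,0,0,0,0,0,0,0,10,0,0,0,0,20,0,0,0,0,30,0,0,0,0,30,0,0,-30,-30,20,0,0,-40,-40,0,0,0,-30,-40,0,0,0,-22,-40,0,0,0,0,-40,0,0,0,0,-27,0,0,0,0,0,0,0,0,0,0,0,0]'

```text
t: 9.4
eef_pos: [0.486, -0.113, 0.2953]
tool_rot: [0.0, 0.727, 0.686, 0.0]
contact_force: [-0.4, 0.3, -0.1]
gripper_width: 1.001
grasp_force: 0.0
```

```bash
python3 - <<'E'
from h import *
o=bot.get_obs();print(o["eef_pos"],o["contact_force"])
c=cam("wrist");t=cam("top");save(c,"w4");save(t,"t4")
B=lambda f:cv2.cvtColor(f,cv2.COLOR_RGB2BGR)
a=cv2.resize(B(t["frame"])[190:310,180:410],(700,365),interpolation=3)
b=cv2.resize(B(c["frame"])[:,:],(313,235),interpolation=3)
o_=np.zeros((600,800,3),np.uint8);o_[:365,:700]=a;o_[365:,:313]=b
s=cam("side");save(s,"s4");o_[365:,320:800]=cv2.resize(B(s["frame"])[120:290,230:410],(480,235),interpolation=3)
cv2.imwrite("pics/m4.png",o_)
E
```

```text
[ 0.4860462  -0.11295395  0.29531355] [-0.37821613  0.31951726 -0.11505403]
```

View pics/m4.png

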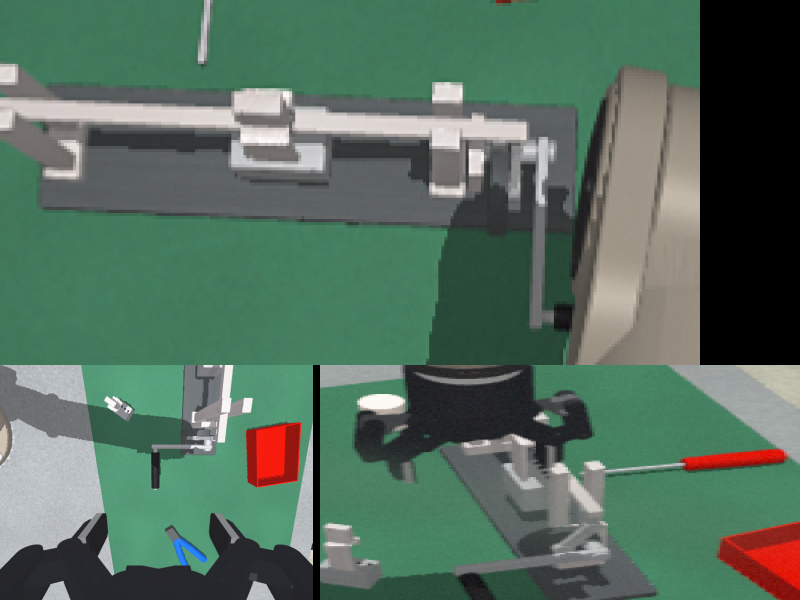

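The carrier hangs on the rail, its bridge centred at about top-view u=267 against 268 for the band centre, so it is within about 1 mm. The wrist view shows the black grip at about (317,215). I'll measure both.

```bash
python3 - <<'E'
from h import *
c=cam("wrist");t=cam("top")
m=(c["frame"].max(2)<45).astype(np.uint8);m[:170]=0;m[275:]=0;m[:,:285]=0;m[:,350:]=0
n,l,st,ce=cv2.connectedComponentsWithStats(m);i=1+st[1:,4].argmax();m=(l==i).astype(np.uint8)
r=cv2.minAreaRect(cv2.findNonZero(m));print(r,onplane(c,*r[0],.092).round(4))
print([onplane(c,*q,.09).round(4) for q in cv2.boxPoints(r)])
# carrier box top & tab top in top view
f=t["frame"].astype(int);
for v in range(218,248,2): print(v,"".join("%4d"%f[v,u].mean() for u in range(252,292)))
for y in(-.015,.015):print(proj(t,[.6028+y*.0586,.0994+y,.176]),proj(t,[.6028-.017+y*.0586,.0994+y,.176]),proj(t,[.6028+y*.0586,.0994+y,.226]),proj(t,[.58+y*2.13*.0586,.0994+y*2.13,.095]))
E
```

```text
((317.5, 216.5), (73.0, 15.0), 90.0) [ 0.4789 -0.1196  0.092 ]
[array([ 0.4734, -0.0808,  0.09  ]), array([ 0.489 , -0.0817,  0.09  ]), array([ 0.4847, -0.1617,  0.09  ]), array([ 0.4681, -0.1608,  0.09  ])]
218   91  91  91  91  90  90  87  86  83  81  82  79  80  80  81  80  82  80  82  83  85  86  87  89  91  92  94  93  94  93  93  94  94  95  94  93  94  93  93  94
220   92  92  89  88 100 186 185 187 221 218 217 215 235 234 223 199 226 214 226 205 194 239 243 208  97  81  83  83  93  93  93  93  93  92  91  93  93  93  94  95
222   95  96  94  90 143 219 216 213 212 211 215 214 209 210 212 212 213 212 215 223 157 201 249 193 110  93  95  94  94  94  97  97  96  93  91  90  91  90  89  95
224   87  86  87  83 148 217 215 215 216 218 214 214 215 217 216 216 218 220 221 221 146 106 193 162 124 114 107  98  97  94  95  94  95  86  86  93  96  97  97  97
226  211 211 211 212 180 205 180 179 208 211 213 218 218 219 222 226 227 226 228 225 141 112 109 101 132 211 209 208 208 208 208 205 205 205 210 148 112  87  85  86
228  217 216 216 218 215 121 101 103 103 101 101 104 105 109 116 11
[... 1106 characters left out ...]
33 201 200 200 201 203 179 191 145 123 122 121 122 123 106 104 105 106 106 105 107 105 103 167 206 207 206 207 207 208 218 173 101  89  80  80  82
244   98  97  95 126 178 183 183 184 188 191 194 198 200 201 203 205 206 210 212 214 214 217 206 208 207 207 216 216 211 212 213 213 213 223 148  99  85  97  98  96
246   97  97  95  96  95  88  94  95  95  93  93  92  93  91  90  88  89  93  95  98 100 103 105 108 111 111 122 126 126 128 129 104 133 141 112  99  87  97  98  98
[275.76977401 228.64898545] [275.78735795 237.52374415] [273.25856551 224.08839128] [287.83248986 246.77747063]
[259.95208948 227.97466775] [259.93632634 236.843109  ] [256.73557052 223.38679188] [256.23879338 245.41146421]
```

The carrier is within about 1.5 mm of the band centre, which is good enough. The grip is at (0.479, -0.1205, 0.09), consistent with the stand's yaw. Going down on it.

>>> carry_out --targets '[0,-7,-7.5,-45,0,0,0,0,-45,0,0,0,0,-45,0,0,0,0,-45,0,0,0,0,-30,0,0,0,0,-12,0,0,0,0,0,0,255,0,0,0,0,255,0,0,0,0,255,0,0,0,0,255,0,0,0,0,255,0,0,0,0,255,0,0,0,0,255,0,0,0,0,255,0,0,0,0]' --newtons 70

```text
t: 11.15
eef_pos: [0.479, -0.1201, 0.0727]
tool_rot: [-0.0, 0.727, 0.687, -0.0]
contact_force: [-0.3, -0.1, -0.8]
gripper_width: 0.002
grasp_force: 0.0
```

The fingers shut on nothing, so I'll look.

```bash
python3 - <<'E'
from h import *
o=bot.get_obs();print(o["eef_pos"],o["gripper_width"])
c=cam("wrist");s=cam("side");t=cam("top");save(c,"w5");save(s,"s5");save(t,"t5")
B=lambda f:cv2.cvtColor(f,cv2.COLOR_RGB2BGR)
o_=np.zeros((600,800,3),np.uint8);o_[:300,:400]=cv2.resize(B(c["frame"]),(400,300))
o_[:300,400:]=cv2.resize(B(t["frame"])[190:340,280:480],(400,300),interpolation=3)
o_[300:,:600]=cv2.resize(B(s["frame"])[210:330,230:390],(600,300),interpolation=3)
cv2.imwrite("pics/m5.png",o_)
E
```

```text
[ 0.47895785 -0.1201034   0.0726785 ] 0.00188710203573974
```

View pics/m5.png

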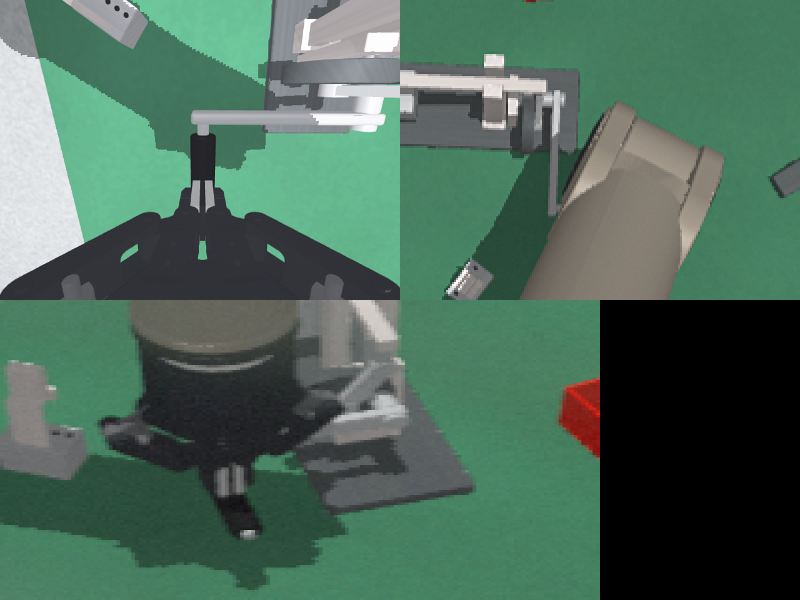

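The shut fingertips stand just above the grip, so the grip must be lower than assumed. I'll triangulate it from the stored views.

```bash
python3 - <<'E'
from h import *
C={n:cam(n) for n in("side","top")}
c=cam("wrist")
def blob(img,box):
    f=cv2.cvtColor(cv2.imread(img),cv2.COLOR_BGR2RGB);x0,x1,y0,y1=box
    m=np.zeros(f.shape[:2],np.uint8);m[y0:y1,x0:x1]=(f.max(2)<45)[y0:y1,x0:x1]
    n,l,st,ce=cv2.connectedComponentsWithStats(m);i=1+st[1:,4].argmax()
    r=cv2.minAreaRect(cv2.findNonZero((l==i).astype(np.uint8)));b=cv2.boxPoints(r);b=sorted(b.tolist(),key=lambda q:q[0]+q[1]);return r,b
rs,bs=blob("pics/side.png",(275,310,262,315));rt,bt=blob("pics/top.png",(355,420,280,310));print(rs,rt)
print(tri(ray(C["side"],*rs[0]),ray(C["top"],*rt[0])))
def ends(r):
    (x,y),(w,h),a=r;a=np.radians(a);d=np.array([np.cos(a),np.sin(a)])*w/2 if w>h else np.array([-np.sin(a),np.cos(a)])*h/2
    return np.array([x,y])-d,np.array([x,y])+d
print(ends(rs),ends(rt))
es=sorted(ends(rs),key=lambda p:p[1]);et=sorted(ends(rt),key=lambda p:p[0])
for a,b in zip(es,et): print(tri(ray(C["side"],*a),ray(C["top"],*b)))
for z in(.06,.075,.09):print(z,proj(C["side"],[.479,-.1205,z]),proj(C["top"],[.479,-.1205,z]))
rs5,_=blob("pics/s5.png",(283,300,262,305));print(rs5)
E
```

```text
((290.20001220703125, 287.1000061035156), (33.83636474609375, 7.905693531036377), 71.56504821777344) ((381.5072021484375, 294.8412780761719), (39.323036193847656, 8.173378944396973), 2.602562189102173)
(array([ 0.47903755, -0.1192825 ,  0.093584  ]), [np.float64(0.0004906156780535192), np.float64(0.0004906156780535542)])
(array([284.85001236, 271.05000933]), array([295.55001205, 303.15000288])) (array([361.86596412, 293.94849453]), array([401.14844018, 295.73406162]))
(array([ 0.48111165, -0.07984191,  0.09792694]), [np.float64(0.0004401333765873839), np.float64(0.00044013337658731477)])
(array([ 0.47670904, -0.15873043,  0.09144912]), [np.float64(0.0004319520102902006), np.float64(0.0004319520102904026)])
0.06 [290.61811813 297.52913978] [380.82245674 295.56006904]
0.075 [290.40556708 293.1451854 ] [381.41066318 295.14141683]
0.09 [290.18907746 288.68145606] [382.01316713 294.71257607]
((291.0, 283.0), (42.0, 16.0), 90.0)
```

```bash
python3 - <<'E'
from h import *
c=cam("wrist");s=cam("side")
e=bot.get_obs()["eef_pos"];print("tcp",proj(c,e),proj(c,e+[0,0,.0187]), proj(s,e))
for z in(.064,.078,.092,.11,.125):
    P=[proj(c,[.4789+y*.0586+x,-.1205+y,z]) for y,x in((.04,0),(.02,-.009),(.02,.009),(.0,-.009),(0,.009))]
    print(z,np.round(P,0).tolist(),"side end",proj(s,[.4765,-.1605,z]).round(1), "side start",proj(s,[.481,-.0805,z]).round(1))
f=c["frame"].max(2)
for v in range(200,350,10): print(v,"".join("%4d"%x for x in f[v,285:365:3]))
B=cv2.cvtColor(c["frame"],cv2.COLOR_RGB2BGR)
a=cv2.resize(B[180:400,220:440],(400,400),interpolation=3);b=cv2.resize(cv2.cvtColor(s["frame"],cv2.COLOR_RGB2BGR)[255:315,260:320],(400,400),interpolation=3)
cv2.imwrite("pics/m6.png",np.hstack([a,b]))
E
```

```text
tcp [324.37789682 282.98842421] [324.47412877 298.80283018] [290.36254135 293.67040544]
0.064 [[324.0, 204.0], [307.0, 243.0], [342.0, 241.0], [308.0, 278.0], [341.0, 276.0]] side end [295.8 311.9] side start [285.3 281.5]
0.078 [[324.0, 209.0], [306.0, 251.0], [343.0, 249.0], [306.0, 289.0], [342.0, 287.0]] side end [295.7 307.9] side start [285.  277.4]
0.092 [[325.0, 215.0], [304.0, 260.0], [345.0, 258.0], [305.0, 301.0], [344.0, 299.0]] side end [295.5 303.7] side start [284.8 273.1]
0.11 [[325.0, 225.0], [302.0, 275.0], [347.0, 273.0], [303.0, 320.0], [346.0, 318.0]] side end [295.3 298.3] side start [284.5 267.6]
0.125 [[325.0, 235.0], [299.0, 291.0], [350.0, 288.0], [300.0, 340.0], [349.0, 338.0]] side end [295.1 293.7] side start [284.2 262.9]
200  117 114 114 117 114 117 117 116 116 116 122 170 171 174 172 173 168 113 111 113 113 114 114 113 112 114 114
210  114 115 115 114 114 115 115 115 116 117 122 169 172 173 172 170 169 115 115 115 117 114 114 115 115 114 114
220  115 116 117 117 116 117 122  37  39  40  42  45  48  49  49  44  41  39  39  40  95 114 114 115 115 115 114
[... 656 characters left out ...]
91 191 192 192 192 192
290  192 192 191 189 190 189 194  33 173 170 170 171  47  48  71 170 170 170 146  32 197 191 191 191 191 191 192
300  185 186 187 192  89  90  91  45 169 168 167 169  45  48  37 167 167 167 171  49  93  92 113 194 191 191 192
310  189 193  55  56  56  56  56 142 167 168 167 171  46  48  40 168 167 167 168  60  56  55  56  56  51 193 193
320  188  57  57  56  56  56  53 170 167 167 167 173  47  48  42 168 167 168 168 162  56  57  57  56  55 116 189
330  147  55  57  56  57  57  54  67 138 185 181 189  54  56  51 182 181 186 117  50  56  57  56  56  57  56 192
340   57  55  58  61  60  61  58  57  57  58  56 123  55  57  54  78  56  56  56  57  61  60  61  60  56  56  56
```

View pics/m6.png

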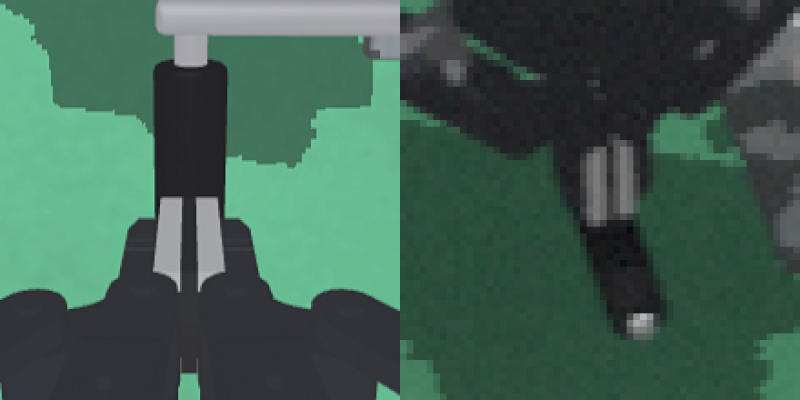

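Both views agree: the visible fingertips end about 27 mm short of the reported TCP, so they closed just above the grip (top at z≈0.10). The grip hasn't moved. I'll open, go 27 mm lower and close again; that still clears the gripper body and the bench.

>>> carry_out --targets '[0,0,0,5,0,0,0,0,0,0,0,0,0,0,0,0,0,0,0,0,0,0,0,0,0,0,0,0,-12,0,0,0,0,-12,0,0,0,0,-8,0,0,0,0,0,0,255,0,0,0,0,255,0,0,0,0,255,0,0,0,0,255,0,0,0,0,255,0,0,0,0,255,0,0,0,0,255,0,0,0,0,255,0,0,0,0]' --newtons 70

```text
t: 13.25
eef_pos: [0.4792, -0.1201, 0.0459]
tool_rot: [0.0, 0.727, 0.687, 0.0]
contact_force: [-0.9, 0.5, 4.6]
gripper_width: 0.185
grasp_force: 68.3
```

The grip is held, with an opening of about 16 mm. Swinging the first half of the arc.

>>> carry_out --targets '[255,0.6,0,11.5,0,255,1.8,-0.1,11.4,0,255,3.0,-0.2,11.1,0,255,4.1,-0.2,10.7,0,255,5.2,-0.3,10.3,0,255,6.3,-0.4,9.7,0,255,7.2,-0.4,8.9,0,255,8.1,-0.5,8.1,0,255,0,0,0,0,255,0,0,0,0]'

```text
t: 14.25
eef_pos: [0.5142, -0.1222, 0.1272]
tool_rot: [-0.001, 0.727, 0.687, -0.001]
contact_force: [-4.7, 0.1, -2.0]
gripper_width: 0.187
grasp_force: 69.1
```

>>> carry_out --targets '[255,8.9,-0.5,7.2,0,255,9.7,-0.6,6.3,0,255,10.3,-0.6,5.2,0,255,10.7,-0.6,4.1,0,255,11.1,-0.6,3.0,0,255,11.4,-0.7,1.8,0,255,11.5,-0.7,0.6,0,255,0,0,0,0,255,0,0,0,0,255,0,0,0,0]'

```text
t: 15.25
eef_pos: [0.5893, -0.1269, 0.1565]
tool_rot: [0.001, 0.727, 0.687, 0.001]
contact_force: [-4.4, -0.4, 6.3]
gripper_width: 0.186
grasp_force: 70.0
```

```bash
python3 - <<'E'
from h import *
o=bot.get_obs();print(o["eef_pos"],o["contact_force"])
c=cam("wrist");s=cam("side");t=cam("top");save(c,"w7");save(s,"s7");save(t,"t7")
B=lambda f:cv2.cvtColor(f,cv2.COLOR_RGB2BGR)
o_=np.zeros((600,800,3),np.uint8);o_[:300,:400]=cv2.resize(B(c["frame"]),(400,300))
o_[:300,400:]=cv2.resize(B(t["frame"])[190:340,180:380],(400,300),interpolation=3)
o_[300:,:600]=cv2.resize(B(s["frame"])[150:310,230:390],(600,300),interpolation=3)
cv2.imwrite("pics/m7.png",o_)
for z in(.17,.2):print(z,"rail at right end in top",proj(t,[.5975,0.0,z]),"side tab top",proj(s,[.6028,.1,z+.056]))
E
```

```text
[ 0.58925639 -0.12688954  0.15647242] [-4.4125726  -0.39484792  6.28709499]
0.17 rail at right end in top [320.42204466 230.79424704] side tab top [309.96621252 155.69333133]
0.2 rail at right end in top [320.12120701 228.17321829] side tab top [309.89140734 144.67349638]
```

View pics/m7.png

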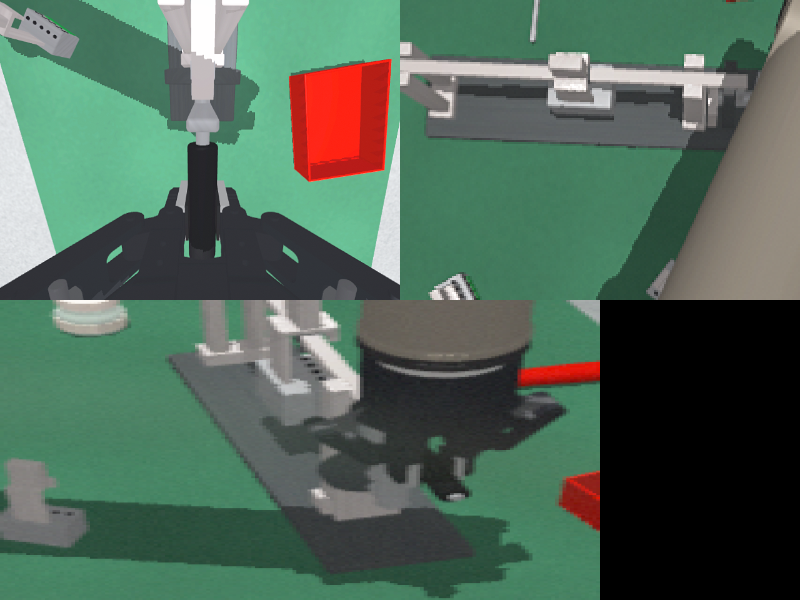

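The lever stands straight up and is still held: its grip travelled 110 mm along the stand's x. The rail is raised, with the carrier still hanging over the band. Handing in.

```bash
python3 -c "
from station import bot
print(bot.hand_in())"
```

```text
the job is handed in; nothing more can be done
None
```

The job is handed in at about 15 s on the robot's clock: the carrier was hooked on left of the band, slid along the rail to within about 2 mm of the band's centre and released, and the lever was then swung straight up and is still held there by its grip.

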